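Stack the two steel frames over the glass blank

TASK

Build up the cooling rack: first take the wooden paddle off the bottom frame and lay it flat on the middle of the cork mat, then lower the tall frame over the glass blank until its four corner posts are fully home in the bottom frame's corner cups, and last stack the short frame the same way in the tall frame's cups. Lower each frame gently and do not let go of it before it is home, and leave the glass blank and the other things on the bench where they stand.

Things in the scene. Friction and masses are not known exactly. Their poses are not given: they have to be found in the camera images.
- base_frame: the bottom frame of the stack, fixed to the bench, left, centre or right, at any yaw: a dark steel plate 176 x 126 x 12 mm with a flared steel cup at each corner (rims 38.4 above the bench). Origin at the centre of the underside, on the bench; z up, x along the long side. The glass blank stands on it and the paddle lies across the two cups at its +x end
- base_cups (a point): centre of the bottom frame at the level of its cup floors, 12 mm above the bench; axes as the frame's. Cups: one square steel cup at each corner, x = +-70, y = +-45 mm, 19 mm inside for the lower 16 mm, then flared to 31 inside (35 outside) at the rim 26.4 above the cup floor
- tall_tier: the tall stacking frame: loose, plain steel, 0.3-0.7 kg, 176 x 126 mm, standing on 4 round corner posts, 14 diameter, at x = +-70, y = +-45, with coned feet (7 wide at the tip, full width 6 up). Origin centred at foot level, z up, x along its long side; a half turn looks the same. Deck underside 105, deck top 115 above the feet. Home on the bottom frame, its feet are 12 above the bench
- tall_tier_cups (a point): centre of the tall frame at the level of its cup floors, on its deck, 115 mm above its feet; axes as the frame's. Cups: one square steel cup at each corner, x = +-70, y = +-45 mm, 19 mm inside for the lower 16 mm, then flared to 31 inside (35 outside) at the rim 26.4 above the cup floor
- tall_tier_grip (a point): middle of the tall frame's carrying handle, 149 mm above its feet, axes as the frame's. The bar runs along x: 110 long, 14 wide (y), 20 high; below it 24 mm of free air above the deck, except two uprights at x = +-45
- short_tier: the short stacking frame: loose, plain steel, 0.3-0.7 kg, 176 x 126 mm, standing on 4 round corner posts, 14 diameter, at x = +-70, y = +-45, with coned feet (7 wide at the tip, full width 6 up). Origin centred at foot level, z up, x along its long side; a half turn looks the same. Deck underside 60, top 70 above the feet. Home on the tall frame, its feet are 115 above that frame's feet
- short_tier_grip (a point): middle of the short frame's carrying handle, 104 mm above its feet, axes as the frame's. The bar runs along x: 110 long, 14 wide (y), 20 high; below it 24 mm of free air above the deck, except two uprights at x = +-45. The short frame has the same cups on its deck (stay empty) and is too low to go over the glass blank
- paddle: loose wooden paddle, 0.1 kg, 170 mm long, 18 thick, flat on two cup rims, underside 38 above the bench. x runs along it: handle 20 wide from x = -80 to 35, blade 40 wide from 35 to 90. Origin on the underside, where the handle spans the gap between the cups (a good place to grip); z up. It balances 16 mm from the origin towards the blade
- mat: a cork mat fixed to the bench near the robot, 110 (x) by 230 (y) by 5 mm thick, long side about crosswise to the robot; origin at the centre of its underside, z up
- glass_blank: a loose solid green glass blank, 52 mm in diameter and 75 mm high, standing on the bottom frame's plate near its middle (10 to 24 mm off towards the end away from the paddle); origin at the centre of its underside. It stays there, under the tall frame
- bottle: bystander: squat amber bottle, 60 mm diameter, 98 mm high; origin under its centre
- jar: bystander: clear jar with a steel lid, 60 mm diameter, 90 mm high; origin under its centre
- cup: bystander: white cup, 60 mm diameter at the rim, 60 mm high; origin under its centre
- tin: bystander: dark tin, 56 mm diameter, 75 mm high; origin under its centre
- mug: bystander: blue mug, 76 mm diameter, 90 mm high, handle at its +y; origin under its centre
- mould: bystander: dark wooden shaping block 70 x 70 x 55 mm; origin under its centre

How it is judged:
By the outcome, as a careful person would: the job done as asked, in the order asked, and still so for the second after the job is handed in, with the robot touching nothing.
It also fails if it takes over 72 s, if anything falls off the work surface, if the arm or the gripper's body presses on something with over 40 N, if the wrist force passes 120 N, or if a joint passes its speed limit or range.

ROBOT

A 6-joint arm with a two-finger parallel gripper is mounted at the origin on the work surface. World frame = base frame: x ahead of the robot, y to its left, z up, the work surface at z = 0. Lengths are in m, angles in rad, forces in N, time in s.
With the tool pointing down it reaches from about 0.275 to 0.75 m from the base axis. Payload 10.2 kg.
Tool frame: the origin (TCP) lies midway between the tips of the shut fingers; the grasp point (between the pads) lies 19 mm behind it (env.hold_point_z is the distance from the TCP to the grasp point, in m); x points along the fingers, z is the direction in which the jaws open and shut, and the axes are right-handed (so a half turn about x gives the same grasp; the last joint's range is limited). The gripper opens to 85 mm and grips with 20 to 120 N. Pads are 22 mm wide; open, the fingers measure 114 mm over their backs; the gripper's body (76 mm by 85 mm) begins 54 mm behind the grasp point. The pads swing forward as they close: fully open they stand 13 mm farther back than shut.
Start: joints at [0.973, 0.313, 1.498, -0, 1.331, -0.223], TCP at [0.192, 0.489, 0.231] pointing down, gripper open.
Joint ranges: [-2.94, 2.94], [-0.97, 2.17], [0.19, 2.56], [-1.23, 4.37], [0.02, 3.11], [-2.88, 2.88]. Speed limits (rad/s): [2.39, 2.39, 3.01, 3.14, 3.14, 3.14].

INTERFACE

Orientations are given as a unit quaternion [x, y, z, w].
In Python, from bench import env, kinematics, monitor, eyes, job gives the robot as it stands. The module is installed in compiled form; this text tells all that it offers. Calls block until the motion is done:
- env.reach(position, orientation): joint-space move of the TCP to a pose.
- env.movel(position, velocity=0.15, frame=None, guard=None): straight line of the TCP; frame=None keeps the orientation; velocity is the mean speed in m/s. With guard (N) it stops when the force on the tool has changed by that much, and returns True; else False.
- env.set_joints(angles): joint-space move.
- env.release() and env.close_gripper(effort=None): open the fingers fully, or close them until they stop; effort is the grip in N (None keeps the last).
- env.hold(seconds).
- kinematics.ik(position, orientation): joint angles nearest the present ones, or None.
- monitor.sense(): the state.
- eyes.grab_frame(name): name is "scene" or "top" or "wrist"; returns a dict with "frame" (480x640x3 uint8, red, green, blue), "mtx" (3x3 intrinsics, pixels), "view" (4x4, takes a point from world to camera coordinates). Camera axes: x right, y down, z forward; pixel columns grow to the right and rows downward; lengths in m; the calibration is good to about 2 mm. A picture is of the moment at which its call begins. There is no depth.
A pose or a line that the arm cannot do raises env.MotionError and nothing moves.
- job.hand_in(): hands the job in, once; it reports no verdict.
The state is a dict: "clock": time; "joints": joint angles; "qvel": joint speeds; "joint_efforts": joint torques, N m; "position": TCP position; "ee_rot": TCP orientation; "contact_force": force on the tool from outside, world axes, zero at the start; "ft_torque": the same for the moment, N m; "finger_gap": opening from 0.0 (shut) to 1.0 (fully open).
Only numpy, scipy, OpenCV 4.12 (cv2) and the standard library are available. Lean on these libraries where they do the work, as an engineer would, in place of code of your own. Each camera call takes 0.05 s, during which the arm holds its last target.

## Working session

There is one attempt and no reset: what is moved stays moved. The work goes in short steps, each a Python script; the robot and the scene stay as the last script left them, time stands still between calls to the robot, and variables do not carry over. Pictures are saved under pics/ and viewed, and the job is handed in when it is done.

```bash
mkdir -p pics; cat > h.py <<'E'
from bench import env,kinematics,monitor,eyes,job
import numpy as np,cv2
def snap(n,f):
    d=eyes.grab_frame(n); cv2.imwrite(f'pics/{f}.png',d['frame'][:,:,::-1]); np.savez(f'pics/{f}.npz',mtx=d['mtx'],view=d['view']); return d
def load(f): 
    z=np.load(f'pics/{f}.npz'); return z['mtx'],z['view']
def px(f,u,v,z):
    K,V=load(f); R=V[:3,:3];t=V[:3,3]; c=-R.T@t; d=R.T@np.linalg.inv(K)@np.array([u,v,1.]); return c+d*(z-c[2])/d[2]
def proj(f,P):
    K,V=load(f); p=np.atleast_2d(P)@V[:3,:3].T+V[:3,3]; q=p@K.T; return q[:,:2]/q[:,2:]
def crop(f,u0,v0,u1,v1,s,out,pts=None):
    im=cv2.imread(f'pics/{f}.png')[v0:v1,u0:u1]; im=cv2.resize(im,None,fx=s,fy=s,interpolation=cv2.INTER_CUBIC)
    if pts is not None:
        for p in pts: cv2.circle(im,(int((p[0]-u0+.5)*s),int((p[1]-v0+.5)*s)),2,(0,0,255),-1)
    cv2.imwrite(f'pics/{out}.png',im)
E
python3 - <<'E'
from h import *
for n in('scene','top','wrist'):
    d=snap(n,n+'0'); print(n,d['mtx'].tolist(),np.round(d['view'],3).tolist())
s=monitor.sense();print(s)
E
```

```text
scene [[540.0250589825721, 0.0, 318.2668361567721], [0.0, 540.0250589825721, 241.39742207756038], [0.0, 0.0, 1.0]] [[-0.357, 0.934, -0.007, 0.192], [0.695, 0.26, -0.671, -0.283], [-0.625, -0.244, -0.742, 1.989], [0.0, 0.0, 0.0, 1.0]]
top [[517.2521337178819, 0.0, 317.8596767186098], [0.0, 517.2521337178819, 238.98494908646998], [0.0, 0.0, 1.0]] [[0.005, -1.0, 0.019, -0.018], [-0.996, -0.007, -0.093, 0.551], [0.093, -0.018, -0.996, 1.368], [0.0, 0.0, 0.0, 1.0]]
wrist [[378.67276718012806, 0.0, 319.85602072592604], [0.0, 378.67276718012806, 237.970039692982], [0.0, 0.0, 1.0]] [[0.368, 0.93, -0.001, -0.525], [0.896, -0.354, 0.268, -0.034], [0.249, -0.099, -0.963, 0.379], [0.0, 0.0, 0.0, 1.0]]
{'clock': 0.15, 'joints': array([ 9.72606724e-01,  3.13358719e-01,  1.49825504e+00, -1.14123271e-05,
        1.33101572e+00, -2.23388550e-01]), 'qvel': array([ 0.00060077, -0.00155993, -0.00097045,  0.00082934, -0.00038963,
        0.00042507]), 'joint_efforts': array([ 1.60103322e-03, -4.12370360e+01, -2.59795046e+01, -1.59229639e-04,
        3.23291795e-03,  6.15715385e-05]), 'position': array([0.19209155, 0.48838597, 0.23085032]), 'ee_rot': array([-0.39823166,  0.58473781,  0.3979561 ,  0.58405837]), 'contact_force': array([ 0.64741877,  0.15514397, -0.9734233 ]), 'ft_torque': array([-0.01945174, -0.03635374, -0.00202228]), 'finger_gap': 0.9977598342979215}
```

View pics/scene0.png

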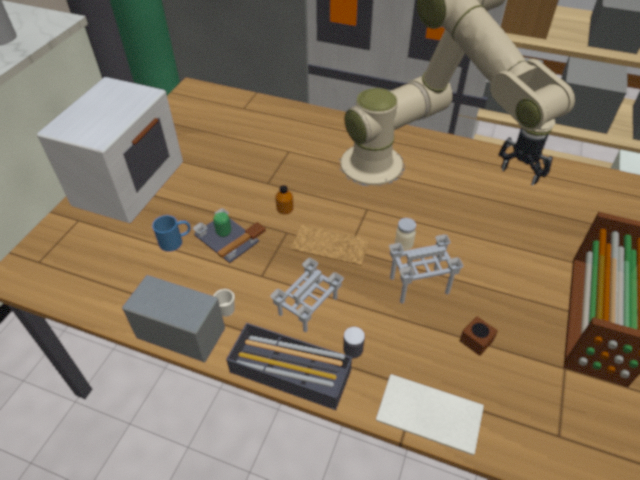

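View pics/top0.png

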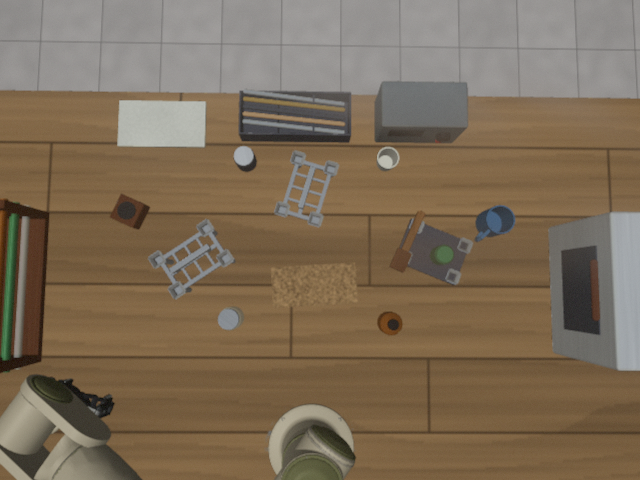

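View pics/wrist0.png

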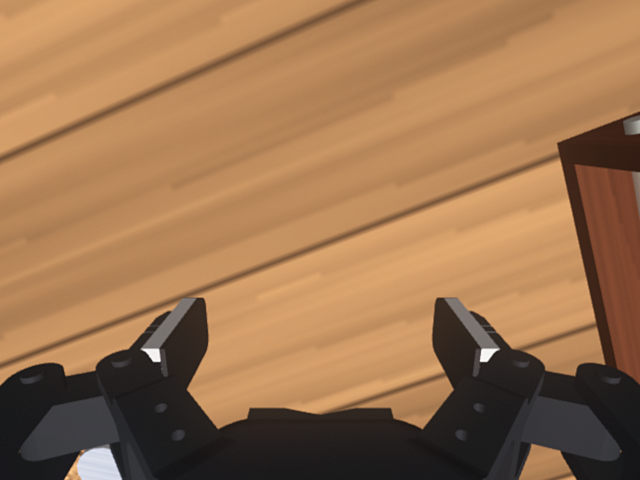

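The top view shows the base frame near (438,250), with the paddle at about (408,242). The mat is at (314,285), the tall frame at about (191,259) and the short frame at about (307,189). I'll enlarge each one.

```bash
python3 - <<'E'
from h import *
crop('top0',370,190,530,310,5,'cA'); crop('top0',135,205,255,310,6,'cB'); crop('top0',255,140,375,240,6,'cC')
E
```

```text
(no output)
```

View pics/cA.png

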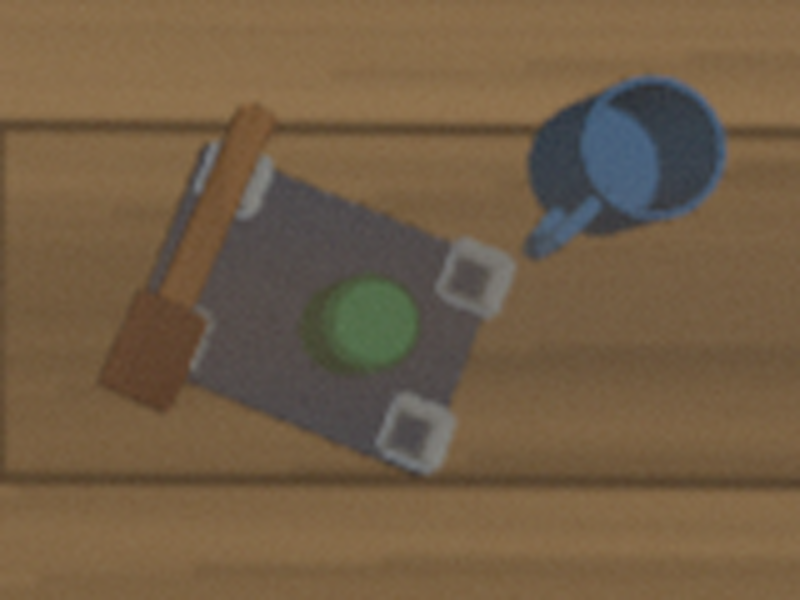

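View pics/cB.png

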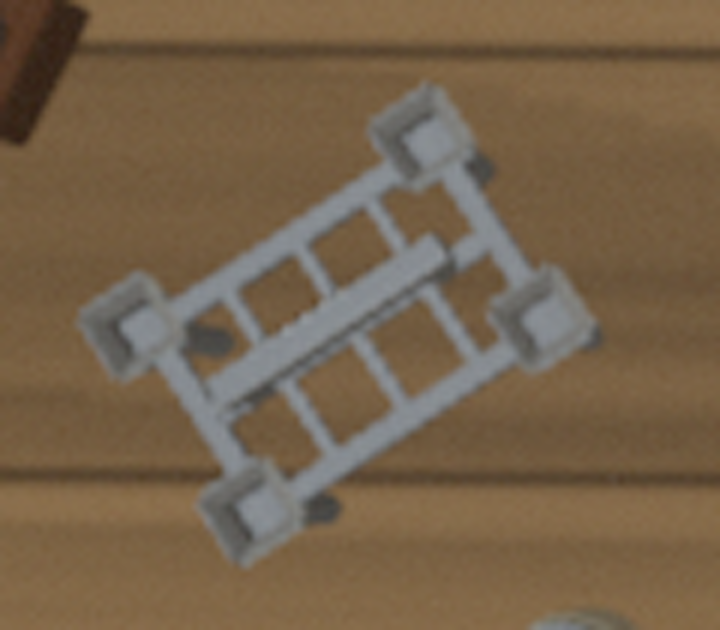

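View pics/cC.png

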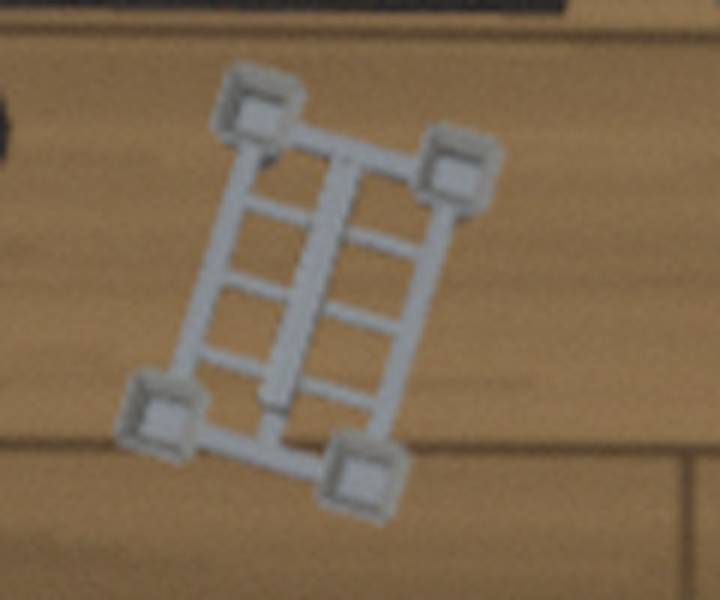

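```bash
cat >> h.py <<'E'
from scipy.optimize import least_squares
def fit(f,model,uv,x0):
    model=np.array(model,float);uv=np.array(uv,float)
    def T(p):
        c,s=np.cos(p[2]),np.sin(p[2]); M=model.copy(); M[:,0]=c*model[:,0]-s*model[:,1]+p[0]; M[:,1]=s*model[:,0]+c*model[:,1]+p[1]; return M
    r=least_squares(lambda p:(proj(f,T(p))-uv).ravel(),x0); return r.x,(proj(f,T(r.x))-uv).round(2)
def uc(pts,u0,v0,s): return (np.array(pts,float)+.5)/s-.5+np.array([u0,v0])
E
python3 - <<'E'
from h import *
A=lambda p:uc(p,370,190,5);B=lambda p:uc(p,135,205,6);C=lambda p:uc(p,255,140,6)
b=A([[475,278],[415,433]])
P=[px('top0',*q,.0384) for q in b]; print('basecups',P)
h=P[1]-P[0]; 
# base +x is image left = world +y ; -x cups at y=+-45
# top cup (far): which y? x axis ~ +Y world -> y axis ~ -X world; far one has y=-45
m=[[-.07,-.045,.0384],[-.07,.045,.0384],[.088,-.063,.012]]
print('base',fit('top0',m,np.vstack([b,A([[208,143]])]),[.45,-.2,1.4]))
t=B([[131,325],[545,317],[422,135],[253,512]])
# long axis dir: from (131,325)to(422,135)
m=[[.07,-.045,.1414],[-.07,.045,.1414],[-.07,-.045,.1414],[.07,.045,.1414]]
for p in t: print(px('top0',*p,.1414))
print('tall',fit('top0',m,t,[.4,.3,2.]))
s=C([[259,107],[459,170],[163,416],[363,476]])
for p in s: print(px('top0',*p,.0964))
m=[[.07,.045,.0964],[.07,-.045,.0964],[-.07,.045,.0964],[-.07,-.045,.0964]]
print('short',fit('top0',m,s,[.6,.03,0.]))
pd=A([[256,106],[132,393]]);a,c=[px('top0',*q,.056) for q in pd];print('pad',a,c,np.linalg.norm(a-c),'O',c+(a-c)/np.linalg.norm(a-c)*.09, np.arctan2(*(c-a)[[1,0]]))
print('mat',[px('top0',*q,.005) for q in [(271,266),(357,263),(358,303),(273,306)]])
print('glass',px('top0',*A([[372,322]])[0],.087))
for n,uv,z in [('bottle',(393,322),.098),('jar',(229,318),.09),('cup',(388,157),.06),('tin',(243,156),.075),('mug',(498,220),.09)]: print(n,px('top0',*uv,z))
print(env.hold_point_z)
E
```

```text
basecups [array([ 0.53573038, -0.40816375,  0.0384    ]), array([ 0.45262632, -0.37425529,  0.0384    ])]
base (array([ 0.52037014, -0.32697991,  1.18054698]), array([[ 0.25,  0.14],
       [ 0.13,  0.19],
       [-0.39, -0.34]]))
[0.48882573 0.3820493  0.1414    ]
[0.49314982 0.21384235 0.1414    ]
[0.56766322 0.26583442 0.1414    ]
[0.41320408 0.33024255 0.1414    ]
tall (array([0.49070214, 0.29799382, 2.17155563]), array([[ 0.35,  0.24],
       [-0.4 , -0.  ],
       [ 0.06,  0.11],
       [-0.01, -0.33]]))
[0.75638842 0.03970397 0.0964    ]
[ 0.72951886 -0.04686615  0.0964    ]
[0.62121422 0.07957037 0.0964    ]
[ 0.59599455 -0.00616525  0.0964    ]
short (array([ 0.67577631,  0.0165608 , -0.29194134]), array([[ 0.07,  0.24],
       [-0.07, -0.13],
       [-0.09, -0.18],
       [ 0.09,  0.08]]))
pad [ 0.62525445 -0.28764817  0.056     ] [ 0.47237787 -0.22017076  0.056     ] 0.16710610685959126 O [ 0.55471413 -0.25651274  0.056     ] 2.725926092881082
mat [array([0.47823829, 0.11171214, 0.005     ]), array([ 0.48781406, -0.12230541,  0.005     ]), array([ 0.37953584, -0.12482354,  0.005     ]), array([0.37043091, 0.10485891, 0.005     ])]
glass [ 0.50856229 -0.33944072  0.087     ]
bottle [ 0.33514078 -0.20424987  0.098     ]
jar [0.3429562  0.20971872 0.09      ]
cup [ 0.76918007 -0.20064829  0.06      ]
tin [0.76418751 0.18415334 0.075     ]
mug [ 0.59766174 -0.48099949  0.09      ]
0.0187
```

```bash
cat >> h.py <<'E'
from scipy.spatial.transform import Rotation as Rn
def q(a):  # jaw direction yaw a, tool down
    x=np.array([0,0,-1.]);z=np.array([np.cos(a),np.sin(a),0]);y=np.cross(z,x)
    return Rn.from_matrix(np.c_[x,y,z]).as_quat()
def pr(t=''):
    s=monitor.sense();print(t,round(s['clock'],2),s['position'].round(4),s['contact_force'].round(1),round(float(s['finger_gap']),3))
    return s
def nr(a): return (a+np.pi/2)%np.pi-np.pi/2
HZ=0.0187
E
python3 - <<'E'
from h import *
print(Rn.from_quat(monitor.sense()['ee_rot']).as_matrix().round(2))
for n,p,a in [('pad',[.55,-.2585,.2],2.726-np.pi/2),('mat',[.429,-.0076,.1],.04),('tall',[.4907,.298,.28],2.1716+np.pi/2),('base',[.5204,-.327,.28],1.18+np.pi/2),('short',[.6758,.0166,.2],-.292+np.pi/2)]:
    for k in (-1,0,1):
        j=kinematics.ik(np.array(p),q(a+k*np.pi)); print(n,k,None if j is None else j.round(2))
E
```

```text
[[-0.   -0.93  0.37]
 [-0.    0.37  0.93]
 [-1.    0.   -0.  ]]
pad -1 [-0.63  0.52  1.28 -0.    1.34  1.35]
pad 0 [-0.63  0.52  1.28 -0.    1.34 -1.79]
pad 1 [-0.63  0.52  1.28 -0.    1.34  1.35]
mat -1 [-0.29  0.27  1.94 -0.    0.93  2.81]
mat 0 [-0.29  0.27  1.94 -0.    0.93 -0.33]
mat 1 [-0.29  0.27  1.94 -0.    0.93  2.81]
tall -1 [ 0.34  0.4   1.26 -0.    1.49 -0.26]
tall 0 None
tall 1 [ 0.34  0.4   1.26 -0.    1.49 -0.26]
base -1 [-0.75  0.49  1.11 -0.    1.54 -0.36]
base 0 [-0.75  0.49  1.11 -0.    1.54  2.78]
base 1 [-0.75  0.49  1.11 -0.    1.54 -0.36]
short -1 [-0.15  0.68  1.01 -0.    1.45  1.71]
short 0 [-0.15  0.68  1.01 -0.    1.45 -1.43]
short 1 [-0.15  0.68  1.01 -0.    1.45  1.71]
```

```bash
python3 - <<'E'
from h import *
env.reach([.549,-.2565,.20],q(1.155)); pr()
d=snap('wrist','w1'); V=d['view']; print(-V[:3,:3].T@V[:3,3])
E
```

```text
3.06 [ 0.5493 -0.2558  0.2001] [ 0.  -0.1  0.1] 1.002
[ 0.48722449 -0.22782995  0.34267762]
```

View pics/w1.png

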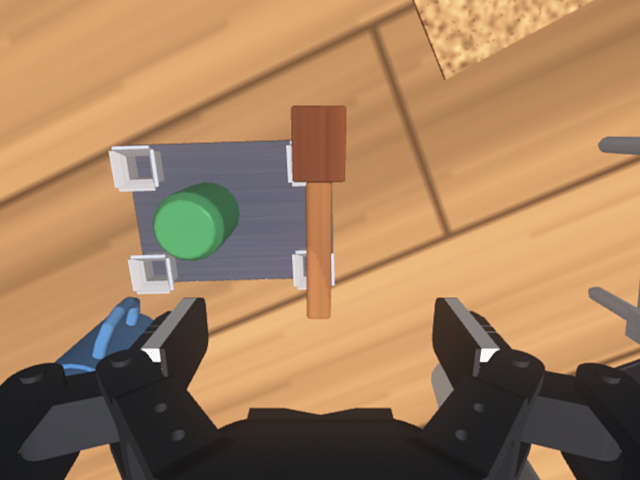

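The wrist view shows all four base cups, the paddle (blade end at about (319,106), handle end at about (318,318)) and a corner of the mat.

```bash
python3 - <<'E'
from h import *
crop('w1',100,95,360,325,3,'w1c')
E
```

```text
(no output)
```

View pics/w1c.png

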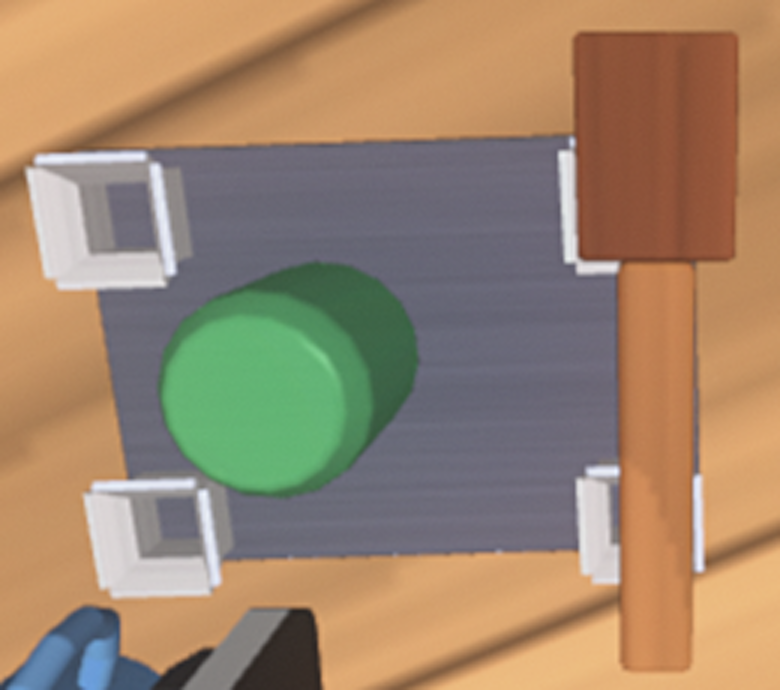

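```bash
python3 - <<'E'
from h import *
A=lambda p:uc(p,100,95,3)
h=.0175;z=.0384
def cup(x,y):return {'TL':[x-h,y+h,z],'TR':[x+h,y+h,z],'BR':[x+h,y-h,z],'BL':[x-h,y-h,z]}
o=[(-.07,.045,'TL',30,160),(-.07,.045,'TR',152,153),(-.07,.045,'BR',178,276),(-.07,.045,'BL',54,290),
(-.07,-.045,'TL',86,487),(-.07,-.045,'TR',208,480),(-.07,-.045,'BR',220,592),(-.07,-.045,'BL',107,597),
(.07,-.045,'TL',578,472),(.07,-.045,'BL',590,583),(.07,-.045,'BR',704,572),(.07,-.045,'TR',700,472),(.07,.045,'TL',559,148),(.07,.045,'BL',575,273)]
m=[cup(a,b)[c] for a,b,c,_,_ in o]; uv=A([[u,v] for *_,u,v in o])
print('base',fit('w1',m,uv,[.52,-.327,1.18]))
# paddle top corners
m=[[.09,.02,.056],[.09,-.02,.056],[.035,.02,.056],[.035,-.02,.056],[-.08,.01,.056],[-.08,-.01,.056]]
uv=A([[574,33],[738,33],[580,262],[736,262],[621,670],[690,670]])
print('pad',fit('w1',m,uv,[.555,-.2565,2.726]))
print('mat corner',px('w1',445,78,.005))
print('glass',px('w1',*A([[267,393]])[0],.087))
E
```

```text
base (array([ 0.52086455, -0.3258191 ,  1.18501629]), array([[-1.38, -1.33],
       [ 2.55, -0.4 ],
       [ 0.34,  3.28],
       [-1.56, -0.07],
       [-0.85, -0.93],
       [-0.27,  0.2 ],
       [ 1.27,  1.15],
       [-1.15,  0.62],
       [ 0.59, -0.76],
       [-1.41,  0.73],
       [ 0.95,  3.26],
       [ 1.47, -1.97],
       [ 1.19, -2.98],
       [-1.81,  0.29]]))
pad (array([ 0.55147314, -0.25743369,  2.72302346]), array([[-0.32, -1.08],
       [ 0.9 , -0.95],
       [-0.98, -0.32],
       [ 0.03, -0.2 ],
       [-0.28,  1.71],
       [ 0.65,  1.76]]))
mat corner [ 0.48929795 -0.11542834  0.005     ]
glass [ 0.50732789 -0.33636303  0.087     ]
```

```bash
python3 - <<'E'
from h import *
a=2.7235-np.pi/2
g=[.5485,-.254]
env.movel(g+[.12],velocity=.25,frame=q(a)) 
print(env.movel(g+[.0405],velocity=.12,guard=15)); pr()
env.close_gripper(effort=50); pr('closed')
env.movel(g+[.15],velocity=.2); pr('lift')
snap('wrist','w2')
E
```

```text
False
 4.38 [ 0.549  -0.2544  0.0416] [ 0.2 -0.4 -0.1] 0.999
closed 5.0 [ 0.5486 -0.2541  0.0408] [-0.6 -0.5  2.7] 0.221
lift 5.7 [ 0.5479 -0.2536  0.1485] [-0.4  0.2 -1.1] 0.216
```

View pics/w2.png

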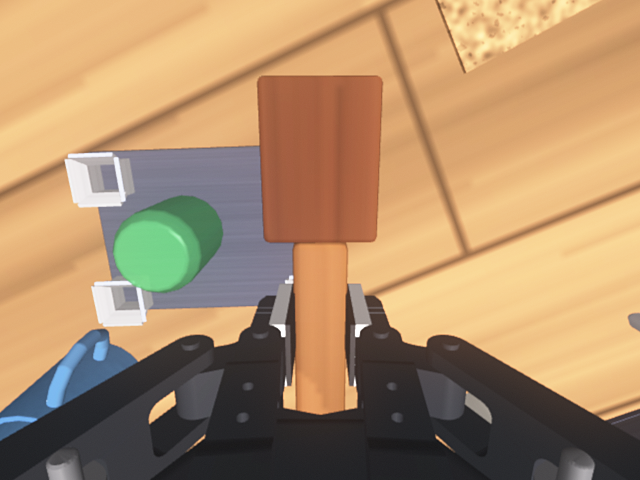

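The paddle is held between the pads, with the blade end spanning (258,76) to (382,76). Next I'll lay it on the mat.

```bash
python3 - <<'E'
from h import *
e=(px('w2',259,76,.164)+px('w2',381,76,.164))/2
d=e[:2]-np.array([.5479,-.2536]); print('blade end dist',np.linalg.norm(d),np.arctan2(d[1],d[0]), )
off=np.linalg.norm(d)-.085  # paddle centre ahead of tcp by off
th=np.pi/2+.04; a=th-np.pi/2
c=np.array([.4295,-.005])-off*np.array([np.cos(th),np.sin(th)]); c=c.tolist(); print(off,c)
env.reach(c+[.10],q(a)); pr()
print(env.movel(c+[.03],velocity=.15,guard=15))
print(env.movel(c+[.0072],velocity=.04,guard=5)); pr('down')
env.hold(.15)
env.release(); pr('rel')
env.movel(c+[.15],velocity=.3); pr()
snap('wrist','w3'); snap('top','t3')
E
```

```text
blade end dist 0.08500689211519659 2.7157278506749525
6.8921151965828376e-06 [0.4295002756110978, -0.005006886602239545]
 7.06 [ 0.4299 -0.0054  0.1   ] [-0.4  0.  -0.6] 0.223
False
True
down 8.23 [ 0.4292 -0.0049  0.0075] [-1.2  0.4  6.6] 0.223
rel 9.04 [ 0.4289 -0.0048  0.0074] [-0.3  0.7 -0.4] 0.997
 9.67 [ 0.4292 -0.0049  0.1498] [-0.3  0.9  0.1] 1.0
```

View pics/w3.png

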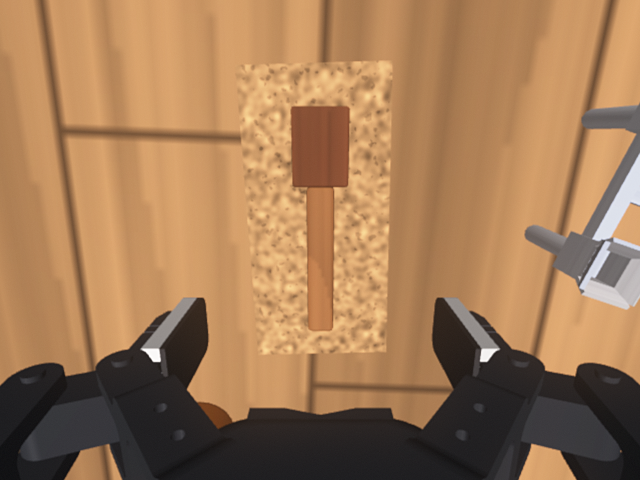

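View pics/t3.png

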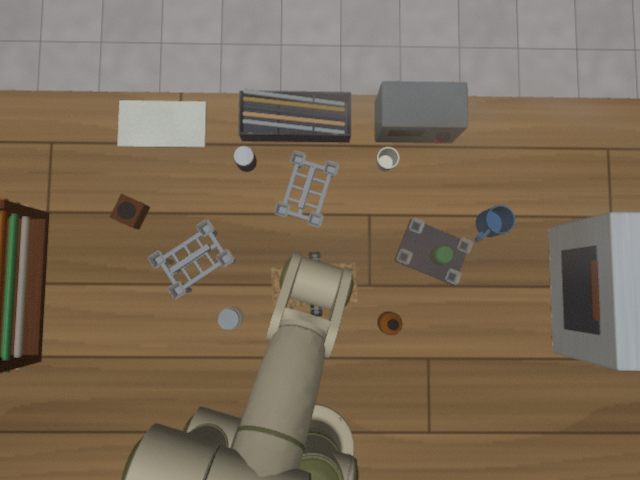

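The paddle lies flat in the middle of the mat, and all four base cups are now clear. Next is the tall frame.

```bash
python3 - <<'E'
from h import *
env.reach([.4907,.298,.27],q(2.1716-np.pi/2)); pr()
snap('wrist','w4')
E
```

```text
11.03 [0.4909 0.2969 0.2693] [-0.4 -0.1 -0.1] 1.0
```

View pics/w4.png

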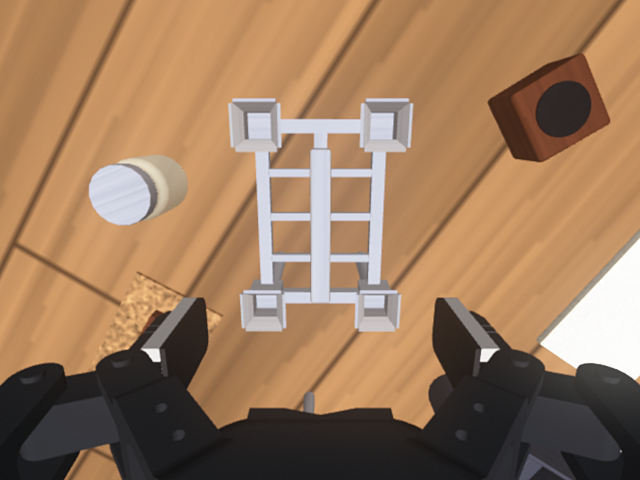

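```bash
python3 - <<'E'
from h import *
crop('w4',215,85,425,345,3,'w4c')
E
```

```text
(no output)
```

View pics/w4c.png

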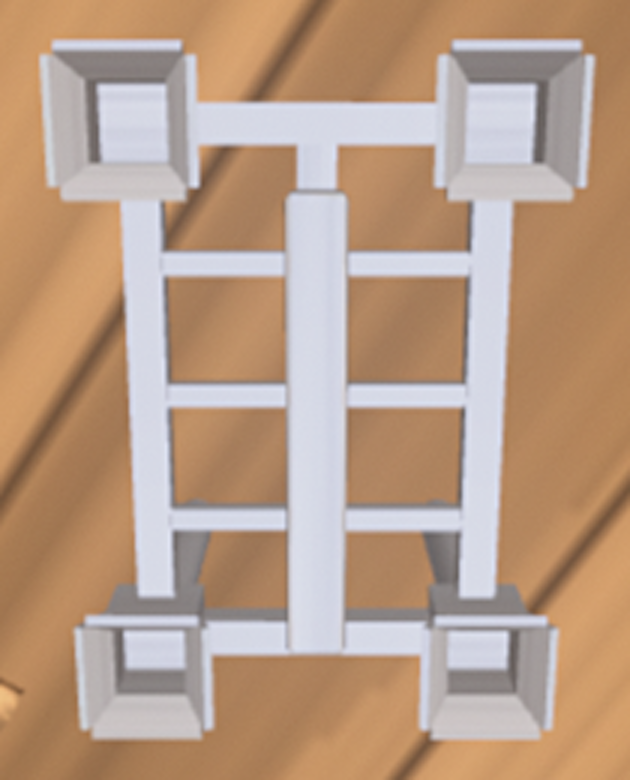

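```bash
python3 - <<'E'
from h import *
A=lambda p:uc(p,215,85,3)
Q={'TL':[[40,42],[194,42],[199,199],[48,199]],'TR':[[440,42],[595,42],[587,199],[435,199]],'BL':[[75,617],[206,617],[213,739],[84,739]],'BR':[[427,617],[557,617],[552,739],[420,739]]}
z=.1414
up=px('w4',300,100,z)-px('w4',300,300,z); rt=px('w4',400,200,z)-px('w4',200,200,z); print(up,rt)
# model: x = up, y = left(image)
h=.0175
m=[];uv=[]
for k,(cx,cy) in dict(TL=(.07,.045),TR=(.07,-.045),BL=(-.07,.045),BR=(-.07,-.045)).items():
    m+=[[cx+h,cy+h,z],[cx+h,cy-h,z],[cx-h,cy-h,z],[cx-h,cy+h,z]]; uv+=Q[k]
uv=A(uv); th0=np.arctan2(up[1],up[0])
r,e=fit('w4',m,uv,[.49,.298,th0]); print('cups',r,r[2]%np.pi,'rms',np.sqrt((e**2).mean()))
m2=[[.055,.007,.159],[.055,-.007,.159],[-.055,.007,.159],[-.055,-.007,.159]]
uv2=A([[286,192],[347,192],[288,652],[345,652]])
r,e=fit('w4',m2,uv2,[.49,.298,th0]); print('bar',r,r[2]%np.pi,e.tolist())
E
```

```text
[-0.08069587  0.12221633  0.        ] [0.11924887 0.08123068 0.        ]
cups [0.4893239  0.29995064 2.16833809] 2.168338085433772 rms 0.5486773869953089
bar [0.48899414 0.30028961 2.16864005] 2.168640046718624 [[-0.6, -0.83], [0.6, -0.83], [-0.12, 1.04], [0.12, 1.06]]
```

```bash
python3 - <<'E'
from h import *
a=2.1685-np.pi/2
g=[.4892,.300]
env.movel(g+[.20],velocity=.2,frame=q(a))
print(env.movel(g+[.1303],velocity=.12,guard=12)); pr()
env.close_gripper(effort=100); pr('closed')
env.movel(g+[.15],velocity=.08); pr('lift')
env.movel(g+[.30],velocity=.2); pr('lift')
snap('wrist','w5');snap('scene','s5')
E
```

```text
False
 12.31 [0.4898 0.3002 0.1314] [0.1 0.6 0.2] 0.999
closed 12.97 [0.4891 0.2999 0.1306] [-2.4 -1.8  4.4] 0.144
lift 13.37 [0.4891 0.3    0.1498] [ 0.6  0.1 -4.9] 0.147
lift 14.27 [0.4888 0.2998 0.2984] [ 0.2  0.2 -5.3] 0.146
```

View pics/w5.png

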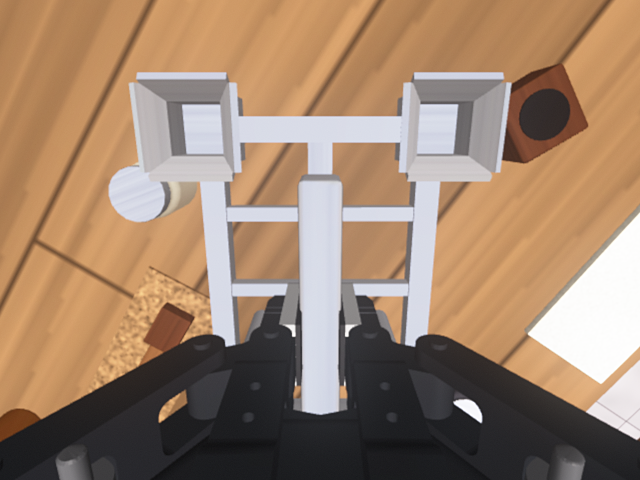

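View pics/s5.png

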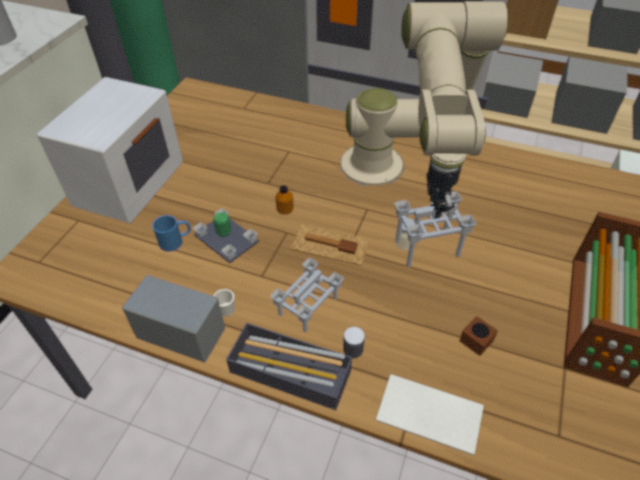

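The tall frame is held level. The new top view shows all four base cups, so I'll refine the base pose from it.

```bash
python3 - <<'E'
from h import *
th=1.1845;c,s=np.cos(th),np.sin(th)
P=[[.5208+c*x-s*y,-.3262+s*x+c*y,.0384] for x in(-.07,.07) for y in(-.045,.045)]
crop('t3',385,205,495,295,7,'t3c',proj('t3',P)); print(proj('t3',P))
E
```

```text
[[464.53476578 245.05815134]
 [452.53653583 276.15583345]
 [416.09556612 225.15860645]
 [403.82693598 256.07908641]]
```

View pics/t3c.png

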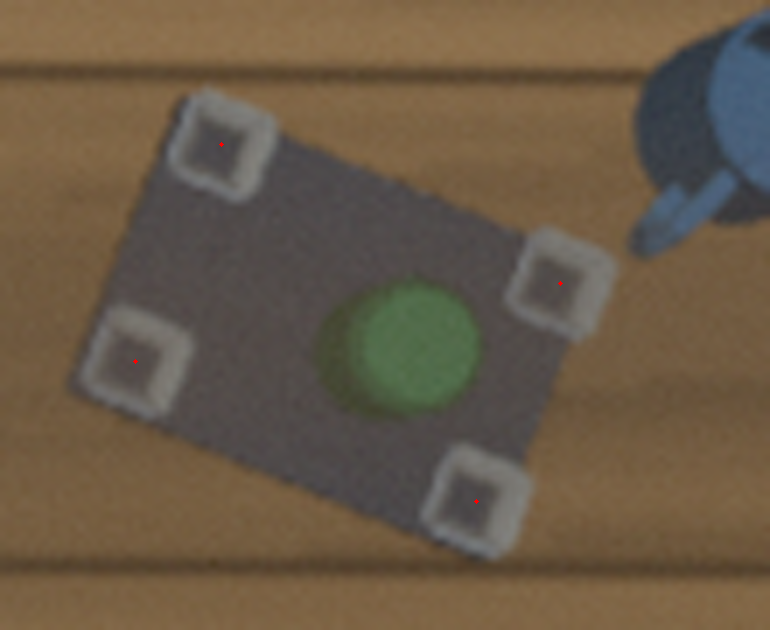

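```bash
python3 - <<'E'
from h import *
a=1.1845-np.pi/2
g=[.5212,-.3263]
env.reach(g+[.30],q(a)); pr()
env.movel(g+[.30],velocity=.1,frame=q(a)) 
env.movel(g+[.22],velocity=.15); pr()
snap('wrist','w6');snap('scene','s6')
E
```

```text
16.61 [ 0.5217 -0.3254  0.3001] [ 0.3 -0.1 -4.9] 0.142
 17.54 [ 0.5216 -0.3266  0.2211] [ 0.3 -0.6 -4.9] 0.144
```

View pics/w6.png

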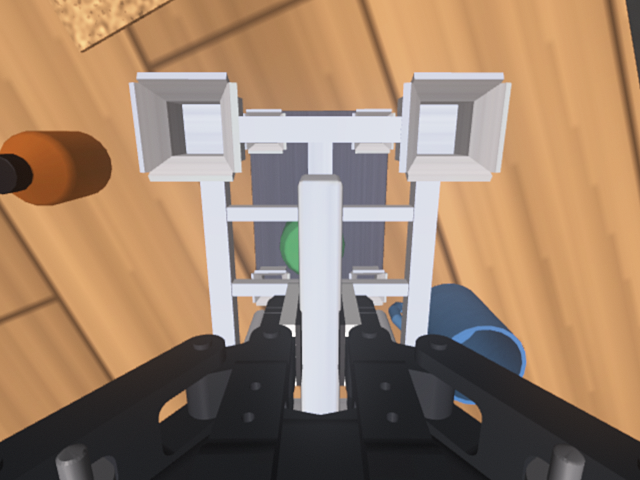

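```bash
python3 - <<'E'
from h import *
crop('s6',150,130,310,280,5,'s6c')
E
```

```text
(no output)
```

View pics/s6c.png

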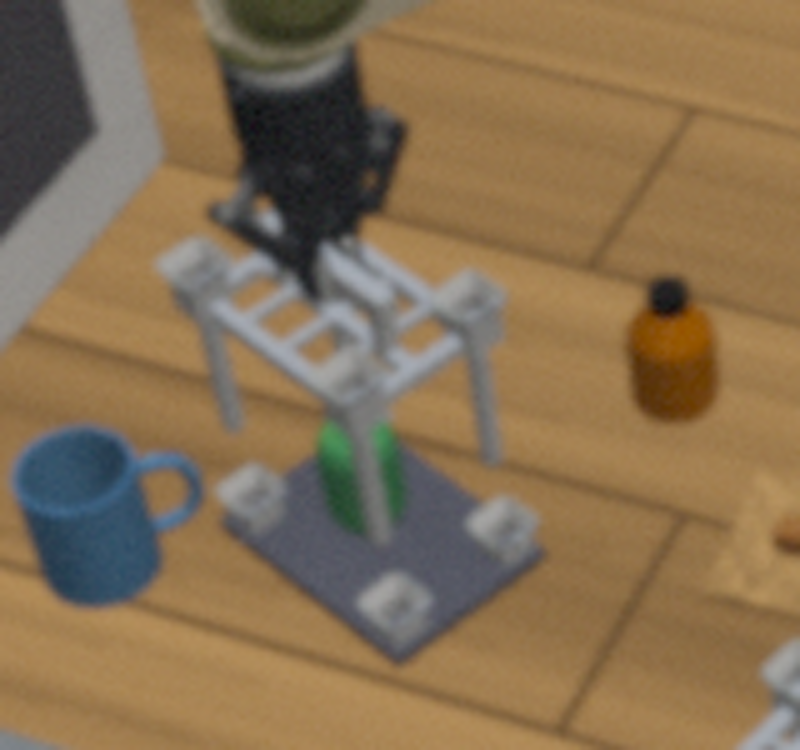

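The frame is above the base and the posts line up with the cups, with the glass between the posts. I'll lower it slowly with a force guard.

```bash
python3 - <<'E'
from h import *
g=[.5212,-.3263]
print(env.movel(g+[.178],velocity=.1,guard=8)); pr()
print(env.movel(g+[.158],velocity=.03,guard=5)); pr()
print(env.movel(g+[.1425],velocity=.025,guard=6)); s=pr();print(s['ft_torque'])
E
```

```text
False
 18.21 [ 0.5214 -0.3265  0.1787] [ 0.3 -0.2 -4.6] 0.145
False
 19.02 [ 0.5213 -0.3264  0.1582] [ 0.2  0.5 -3.7] 0.143
True
 19.62 [ 0.5209 -0.326   0.1426] [-2.4  2.   5.3] 0.145
[ 0.01456151  0.08656536 -0.03362289]
```

```bash
python3 - <<'E'
from h import *
s=pr(); p=s['position']
print(env.movel([.5211,-.3262,.1405],velocity=.02,guard=14)); s=pr();print(s['ft_torque'])
env.hold(.2); pr()
snap('scene','s7')
crop('s7',150,130,310,280,5,'s7c')
E
```

```text
19.62 [ 0.5209 -0.326   0.1426] [-2.4  2.   5.3] 0.145
False
 19.88 [ 0.5214 -0.3264  0.1427] [-4.6  3.4 13.4] 0.143
[ 0.61134196  0.71031964 -0.03005136]
 20.07 [ 0.5214 -0.3264  0.1427] [-4.4  4.4 12.8] 0.146
```

View pics/s7c.png

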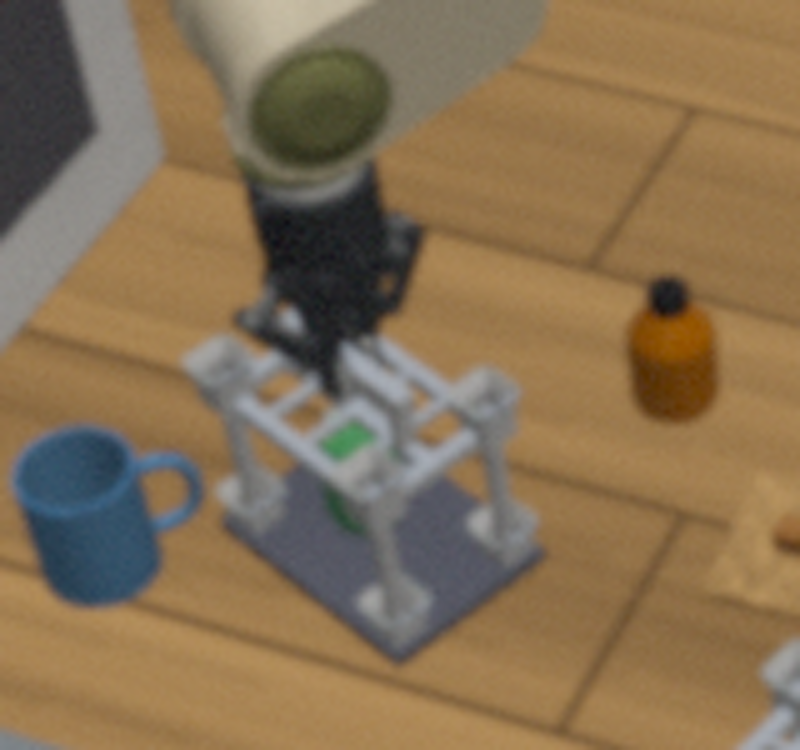

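The tall frame is home: the stop is at TCP 0.1427, and the expected height was 0.1423. I'll ease off the press, release, back off, look, and then move over the short frame.

```bash
python3 - <<'E'
from h import *
env.movel([.5213,-.3264,.1424],velocity=.02); pr()
env.release(); pr('rel')
env.movel([.5213,-.3264,.2823],velocity=.25); pr()
snap('wrist','w8')
env.reach([.6758,.0166,.24],q(-.292+np.pi/2)); pr()
snap('wrist','w9')
crop('w8',215,85,425,345,3,'w8c');crop('w9',180,60,440,340,2.5,'w9c')
E
```

```text
20.38 [ 0.5214 -0.3263  0.1428] [-1.2  2.   3.7] 0.148
rel 21.07 [ 0.5213 -0.3264  0.1424] [-0.5 -0.9 -0.2] 1.001
 21.78 [ 0.521  -0.3262  0.2807] [-0.6  0.1 -0.8] 0.994
 23.24 [0.6757 0.0155 0.2399] [ 0.5 -0.3  0.5] 1.002
```

View pics/w8c.png

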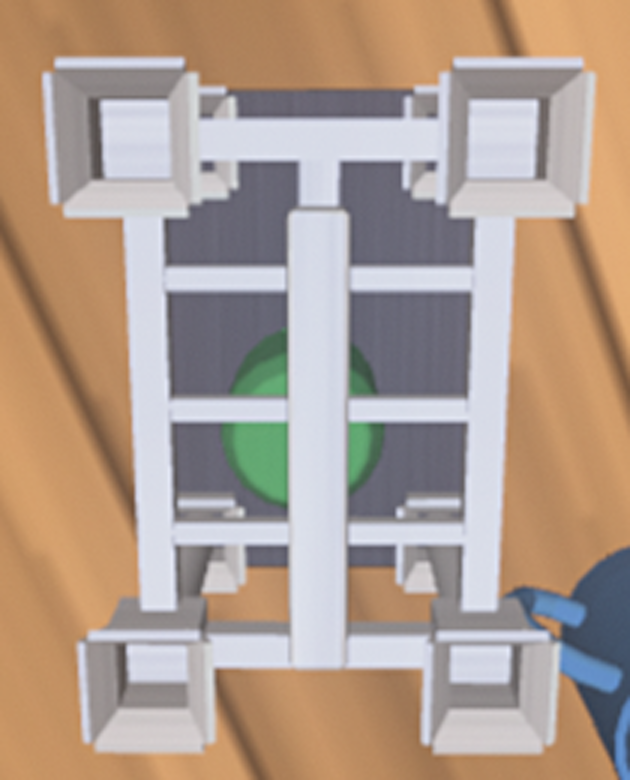

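View pics/w9c.png

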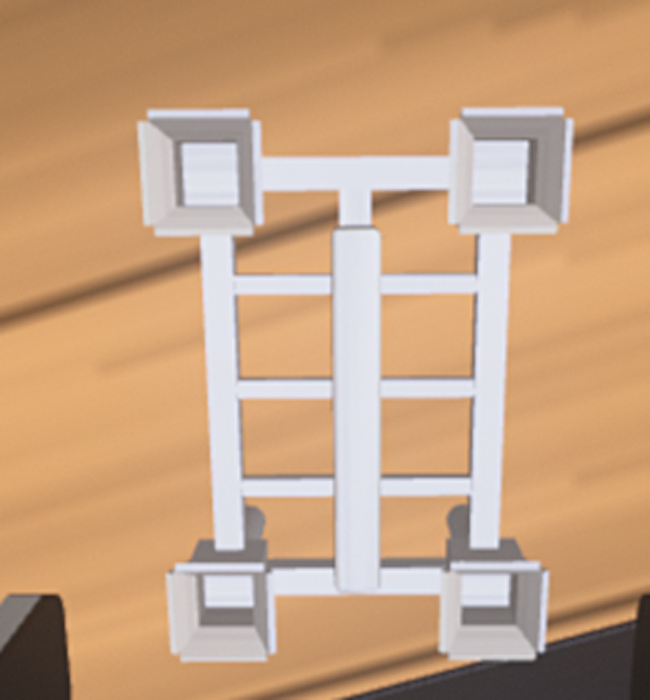

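View pics/w9.png

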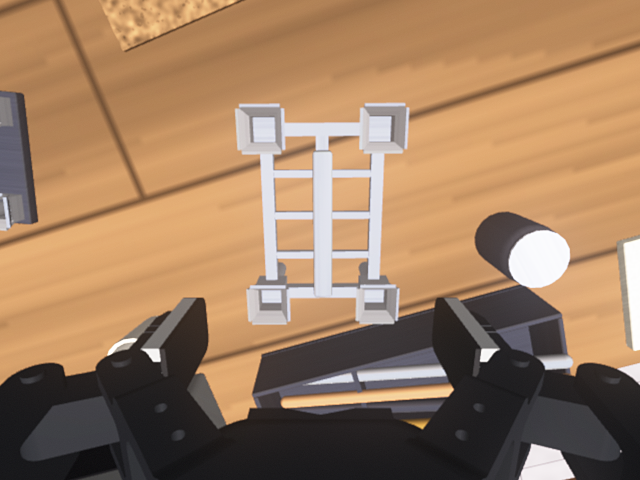

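```bash
cat >> h.py <<'E'
def fitframe(f,Q,bar,zr,zb,xy):
    h=.0175;m=[];uv=[]
    up=px(f,300,100,zr)-px(f,300,300,zr);th=np.arctan2(up[1],up[0])
    for k,(cx,cy) in dict(TL=(.07,.045),TR=(.07,-.045),BL=(-.07,.045),BR=(-.07,-.045)).items():
        m+=[[cx+h,cy+h,zr],[cx+h,cy-h,zr],[cx-h,cy-h,zr],[cx-h,cy+h,zr]]; uv+=Q[k]
    r,e=fit(f,m,uv,[*xy,th]); print('cups',r,r[2]%np.pi,np.sqrt((e**2).mean()))
    m2=[[.055,.007,zb],[.055,-.007,zb],[-.055,.007,zb],[-.055,-.007,zb]]
    r2,e=fit(f,m2,bar,[*xy,th]); print('bar',r2,r2[2]%np.pi,np.sqrt((e**2).mean())); return r,r2
E
python3 - <<'E'
from h import *
A=lambda p:uc(p,215,85,3).tolist()
Q={k:A(v) for k,v in {'TL':[[43,59],[196,59],[201,216],[51,216]],'TR':[[441,59],[596,59],[588,216],[437,216]],'BL':[[78,631],[210,631],[216,752],[85,752]],'BR':[[428,631],[560,631],[555,752],[424,752]]}.items()}
fitframe('w8',Q,A([[289,209],[349,209],[290,668],[346,668]]),.1534,.171,[.52,-.326])
A=lambda p:uc(p,180,60,2.5).tolist()
Q={k:A(v) for k,v in {'TL':[[138,111],[257,109],[263,233],[145,236]],'TR':[[451,109],[573,108],[567,231],[449,233]],'BL':[[167,567],[270,563],[276,658],[172,661]],'BR':[[443,563],[548,561],[545,658],[439,660]]}.items()}
fitframe('w9',Q,A([[333,227],[380,227],[336,592],[380,592]]),.0964,.114,[.676,.0166])
E
```

```text
cups [ 0.52079236 -0.32598979  1.18455231] 1.184552310930812 0.4883006246156153
bar [ 0.52087899 -0.32561118  1.18151808] 1.1815180823757956 0.6245798587850876
cups [0.67543744 0.01805107 2.85315349] 2.8531534886072407 0.5841794458897026
bar [0.67522695 0.01825426 2.85170874] 2.8517087412041016 0.4587074230923236
```

```bash
python3 - <<'E'
from h import *
a=2.8525-np.pi/2
g=[.6754,.0180]
env.movel(g+[.16],velocity=.2,frame=q(a))
print(env.movel(g+[.0853],velocity=.12,guard=12)); pr()
env.close_gripper(effort=100); pr('closed')
env.movel(g+[.105],velocity=.08); pr('lift')
env.movel(g+[.305],velocity=.2); pr('lift')
a=1.184-np.pi/2
g=[.5211,-.3262]
env.reach(g+[.305],q(a)); pr()
env.movel(g+[.27],velocity=.1,frame=q(a)); pr()
snap('wrist','w10');snap('scene','s10')
crop('s10',150,100,310,280,4,'s10c')
E
```

```text
False
 24.62 [0.676  0.0179 0.0865] [ 0.1 -0.2  1.2] 0.996
closed 25.27 [0.6754 0.0177 0.0856] [-1.6 -1.9  2.2] 0.151
lift 25.68 [0.6755 0.0181 0.1053] [-0.2 -0.1 -4.6] 0.147
lift 26.82 [0.6751 0.018  0.3036] [-0.3  0.5 -5.3] 0.143
 28.23 [ 0.5216 -0.3254  0.3049] [-0.8 -0.6 -5.2] 0.145
 28.73 [ 0.5215 -0.326   0.2704] [ 0.  -0.6 -4.9] 0.146
```

View pics/w10.png

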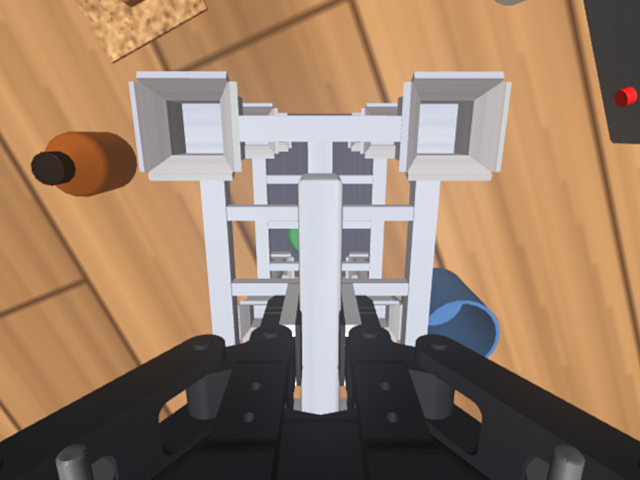

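View pics/s10c.png

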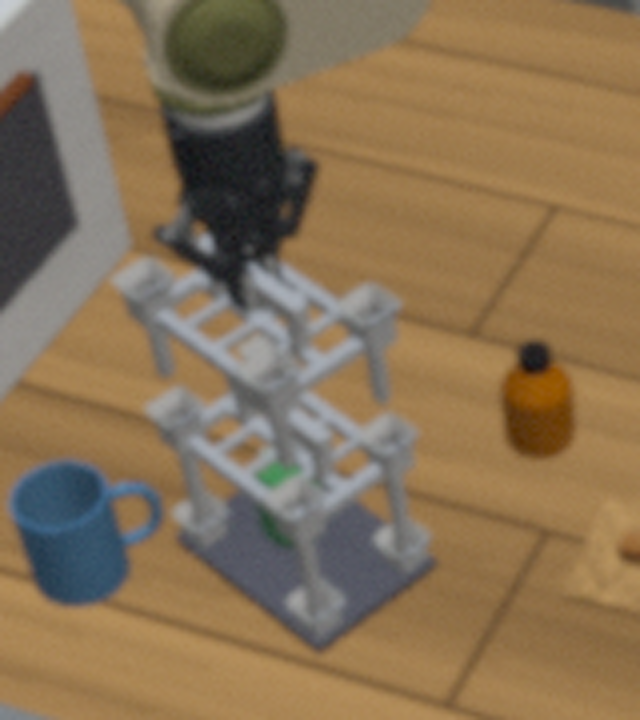

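The short frame is level and centred above the tall one, so I'll lower it the same way.

```bash
python3 - <<'E'
from h import *
g=[.5211,-.3262]
print(env.movel(g+[.246],velocity=.08,guard=8)); pr()
r=env.movel(g+[.228],velocity=.03,guard=5); print(r); pr()
if not r:
    print(env.movel(g+[.2125],velocity=.025,guard=6)); s=pr();print(s['ft_torque'])
E
```

```text
False
 29.28 [ 0.5212 -0.3262  0.2462] [ 0.2  0.9 -2.8] 0.146
False
 30.03 [ 0.5212 -0.3262  0.2282] [-0.3 -0.  -4.2] 0.146
True
 30.64 [ 0.5209 -0.326   0.2125] [-0.5  1.2  6.4] 0.147
[-0.02014532  0.0144741  -0.03358689]
```

```bash
python3 - <<'E'
from h import *
print(env.movel([.5210,-.3261,.2105],velocity=.02,guard=14)); s=pr();print(s['ft_torque'])
env.hold(.2)
env.movel([.5210,-.3261,.2123],velocity=.02); pr()
snap('scene','s11'); crop('s11',150,100,310,280,4,'s11c')
env.release(); pr('rel')
env.movel([.5210,-.3261,.33],velocity=.2); pr()
snap('wrist','w11')
env.reach([.33,.05,.35],q(0)); env.hold(.3); pr()
snap('scene','s12');snap('top','t12'); crop('s12',150,100,310,280,4,'s12c');crop('t12',250,200,520,340,2.9,'t12c')
E
```

```text
False
 30.89 [ 0.5213 -0.3263  0.2124] [-2.8  2.6  9.8] 0.146
[ 0.36658873  0.41735812 -0.01476929]
 31.34 [ 0.5211 -0.3261  0.2126] [-1.   1.5  2.2] 0.142
rel 32.09 [ 0.521  -0.3261  0.2123] [-0.  -0.  -0.3] 1.001
 32.83 [ 0.5208 -0.3259  0.3286] [-0.7  0.4  0.4] 0.996
 34.74 [0.3302 0.0498 0.3499] [-0.7 -0.4  0.2] 0.998
```

View pics/s12c.png

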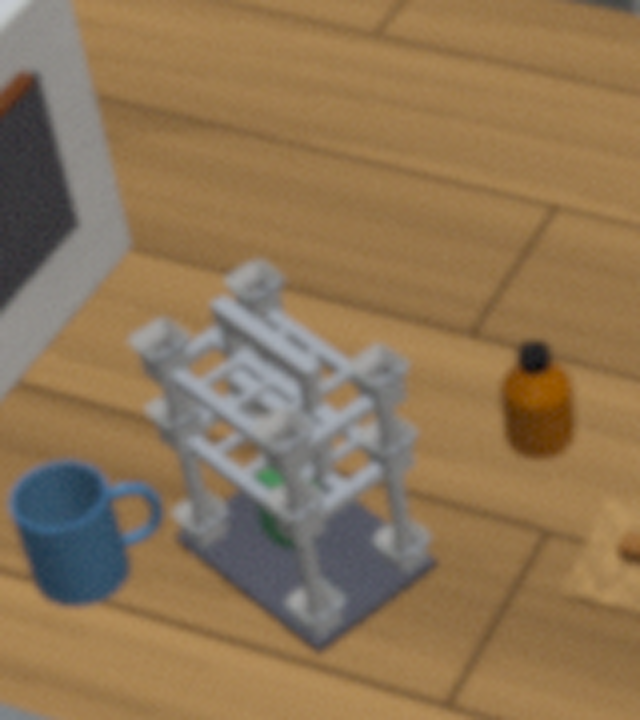

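View pics/t12.png

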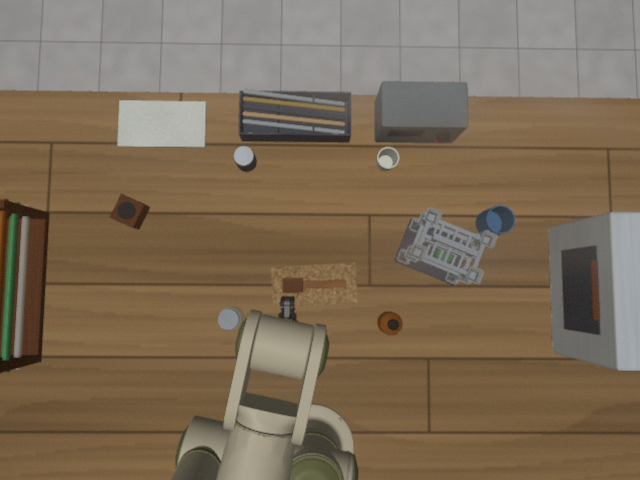

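View pics/w11.png

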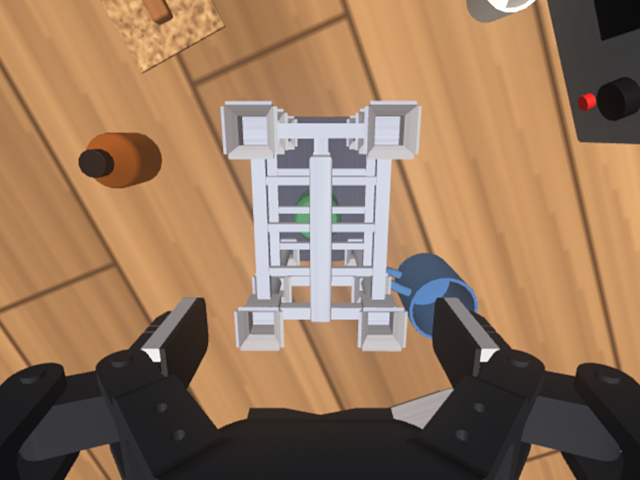

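View pics/s12.png

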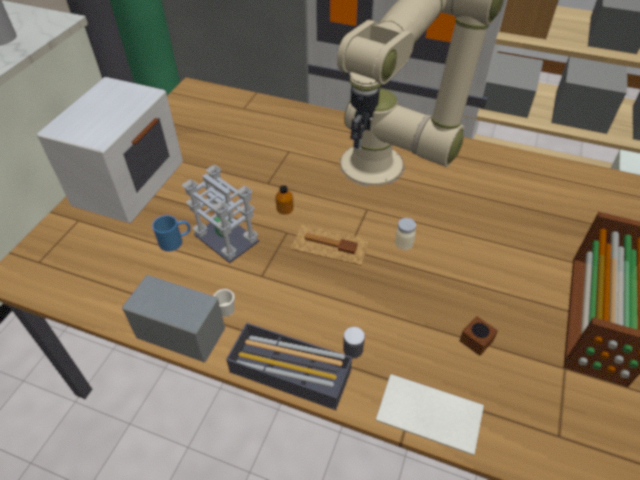

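The rack stands level with all its posts in the cups, and the paddle is flat on the middle of the mat. The bystanders haven't moved: in the top view the bottle, jar, cup, tin, mug and mould sit at the same pixels as before. The arm is clear of everything.

```bash
python3 - <<'E'
from h import *
pr(); job.hand_in()
E
```

```text
34.84 [0.3301 0.0499 0.35  ] [ 0.3 -0.1  1. ] 0.995
the job is handed in; nothing more can be done
```

I built the cooling rack in the order asked and handed the job in at about 35 s of the 72 s allowed. Hand-in gives no verdict.

- **Paddle:** it came off the bottom frame and lies flat on the middle of the mat.
- **Tall frame:** I lowered it slowly with a force guard over the glass blank. It stopped at a tool height of 142.7 mm, where 142.3 mm was expected for fully home. I pressed it lightly, then released it.
- **Short frame:** I seated it the same way in the tall frame's cups. It stopped at 212.4 mm, where 212.3 mm was expected.

The last pictures show the rack upright with its posts in the cups, and the gripper clear of everything. The other things on the bench look unmoved. The glass blank is mostly hidden under the frames, so I could only see that it is still standing there. No check failed or disagreed by more than about 2 mm, except the mat's centre: two estimates differed by about 5 mm along its long side, and I used the average. The largest contact force I read was about 13 N.

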